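Lower the grow lamp and pin it

TASK

Push the raised grow lamp down until its arm rests on its stop, so that the hole in the arm lines up with the holes in the steel fork bracket. Then push the headed steel pin, which waits in the bracket's sleeve, all the way home through fork and arm until its head sits against the sleeve, leaving the lamp down and the little amber bottle standing.

Things in the scene. Friction and masses are not known exactly. Their poses are not given: they have to be found in the camera images.
- bracket: Fixed steel fork: base plate and two upright cheeks, 10 mm thick, 170 mm long, 22 mm apart, tops at 145 mm. Origin on the bench below the pin axis, midway between the cheeks; z up. Its x is the direction of the pin axis: holes and sleeve lie on it at height 115 mm, the sleeve outside the +x cheek. The lamp arm pivots at y = +90 mm, height 115 mm, and reaches to -y.
- lamp_arm (a joint): Tilt of the lamp arm, rad, about its pivot bolt (parallel to bracket x): 0 = level, on its hard stop, its hole in line with the fork's; grows as the lamp rises (starts 0.35 to 0.6). A friction hinge: stays where left, 2 to 5 N straight down on the lamp moves it. Aluminium bar 16 mm thick, 34 to 44 mm high, with a deeper plate below its hole.
- lamp_top (a point): Centre of the flat top of the white lamp housing at the arm's end (200 mm along bracket x, 80 mm wide, 26 mm thick). It lies 290 mm from the pivot along the arm and 25 mm above the arm's centre line: with the arm level, at bracket y = -200 mm, height 140 mm. Press down here or anywhere on the housing's top.
- pin: Loose headed pin, 0.08 to 0.17 kg: steel shank 16 mm thick, 116 mm long with a 12 mm tapered nose; round black head 34 mm across, 10 mm thick. Origin on its axis at the shoulder under the head; x points from nose to head, as bracket x. At the start it lies nearly level, its nose in the sleeve and 45 to 52 mm of shank showing. A few N towards bracket -x slide it in.
- pin_head (a point): Centre of the outer, flat face of the pin's head, 10 mm from the shoulder: the face to push on.
- sleeve_mouth (a point): Centre of the outer end of the steel sleeve (33 mm outside, 18 mm inside diameter, 60 mm long), 81 mm along bracket x from its origin, 115 mm above the bench; axes as the bracket's. The shoulder of the head rests on this end when the pin is home; the nose then stands 14 mm out of the far cheek.
- module_tray: Black plastic tray with cells, 200 x 150 x 45 mm, standing on the bench under the lamp, clear of it when the lamp is down; origin at the centre of its underside. Nothing to do with it.
- amber_bottle: Small amber glass bottle with a black cap, 44 mm in diameter, 85 mm high, standing on the bench near the pin's head; origin at the centre of its underside, z up. It must stay standing.
Not all that is in view belongs to the job. Leave any pink or red look-alike of the amber_bottle alone. Leave any pink look-alike of the pin alone.

How it is judged:
On the way, in this order (a step that is already met when the one before it is completed fails the run):
1. the lamp arm has been lowered onto its stop, with the pin not yet through (value of joint lamp_arm below 0.05 rad and x of pin in the frame of sleeve_mouth above 0.02 m), for 0.2 s.
2. the pin has been pushed home, its head against the sleeve (x of pin in the frame of sleeve_mouth below 0.004 m and distance between pin and sleeve_mouth below 0.007 m and angle between the x axis of pin and the x axis of bracket, either way round below 0.1 rad), for 0.2 s.
At the end, for the whole second after the job is handed in: The lamp arm is down within 0.05 rad of its stop, the pin lies at rest through the fork and the arm with its shoulder within 4 mm of the sleeve's end (within 7 mm of the mouth's centre in all and within 0.1 rad of the hole axis), and the amber bottle stands upright (within 0.3 rad) (all of step 2 and value of joint lamp_arm below 0.05 rad and linear speed of pin below 0.02 m/s and angle between amber_bottle's own z axis and vertical below 0.3 rad); the robot touches nothing.
It fails at once if the amber bottle is knocked over (angle between amber_bottle's own z axis and vertical above 0.6 rad).
It also fails if it takes over 45 s, if anything falls off the work surface, if the arm or the gripper's body presses on something with over 40 N, if the wrist force passes 120 N, or if a joint passes its speed limit or range.

ROBOT

A 7-joint arm with a two-finger parallel gripper is mounted at the origin on the work surface. World frame = base frame: x ahead of the robot, y to its left, z up, the work surface at z = 0. Lengths are in m, angles in rad, forces in N, time in s.
With the tool pointing down it reaches from about 0.425 to 0.875 m from the base axis. Payload 8.4 kg.
Tool frame: the origin (TCP) lies midway between the tips of the shut fingers; the grasp point (between the pads) lies bot.hold_point_z behind it (bot.hold_point_z is the distance from the TCP to the grasp point, in m); z points along the fingers, y is the line along which they close (so a half turn about z gives the same grasp; the last joint's range is limited). The gripper opens to 85 mm and grips with 20 to 120 N. Pads are 22 mm wide; open, the fingers measure 114 mm over their backs; the gripper's body (76 mm by 85 mm) begins 54 mm behind the grasp point. The pads swing forward as they close: fully open they stand 13 mm farther back than shut.
Start: joints at [1.022, 0.333, 0.04, 1.465, -0.013, 1.343, -0.059], TCP at [0.283, -0.585, 0.231] pointing down, gripper open.
Joint ranges: [-2.58, 2.58], [-0.38, 2.09], [-1.3, 1.39], [0.25, 2.4], [-1.5, 4.64], [0.08, 2.09], [-2.65, 2.65]. Speed limits (rad/s): [2.22, 2.22, 2.79, 2.79, 3.14, 3.14, 3.14].

INTERFACE

Orientations are given as a 3x3 rotation matrix whose columns are the frame's x, y, z axes.
In Python, from plant import bot, eyes gives the robot as it stands.
- The arm moves only by the tool step_arm, never from a script. Its argument "rows" is a list of rows, each a list of 7 numbers: the turn, a rotation vector about the tool's x, y, z each as a share of 4 degrees, from -1 to 1, then the shift along the tool's x, y, z each as a share of 0.03 m, from -1 to 1, then the closure, from -1 (fully open) to 1 (shut). A call has 1 to 5 rows; each row shifts and turns the commanded pose from where the row before left it, along the tool's axes as they then stand; what a row does not reach is not made up. A row lasts 1/12 s, in which the tool goes at most 41.7 mm and 7.16 degrees, less where a joint would pass 70% of its speed; a pose out of reach is approached as far as the arm can. A call with a number of a shift or a turn outside -1 to 1 is refused whole. A call with a gripper value outside its range is refused whole. The fingers move at their own pace and stop on an object; "newtons" is the grip in N (left out, the last holds). Time passes only in rows, so rows that do not move let the fingers close. It gives the time, the measured TCP pose, the force, the opening and the grip force at its end, in the units of the state.
- bot.read_state(): the state, without advancing time (a new reading comes with each control period).
- eyes.snapshot(name): name is "side" or "top" or "wrist"; returns a dict with "pixels" (480x640x3 uint8, blue, green, red), "camera_matrix" (3x3 intrinsics, pixels), "position" and "orientation" of the camera in the world. Camera axes: x right, y down, z forward; pixel columns grow to the right and rows downward; lengths in m; the calibration is good to about 2 mm. A picture is of the moment at which its call begins. There is no depth.
- bot.hand_in(): hands the job in; it is judged then, once.
The state is a dict: "t": time; "joints": joint angles; "dq": joint speeds; "joint_torque": joint torques, N m; "eef_pos": TCP position; "ee_rot": TCP orientation; "ft_force": force on the tool from outside, world axes, zero at the start; "ft_torque": the same for the moment, N m; "gripper_width": finger opening in m; "finger_force": force on a finger pad.
Only numpy, scipy, OpenCV 4.12 (cv2) and the standard library are available. Lean on these libraries where they do the work, as an engineer would, in place of code of your own. Each camera call takes 0.05 s, during which the arm holds its last target. There are 200 camera calls.

## Working session

There is one attempt and no reset: what is moved stays moved. The work goes in short steps, Python scripts to look and compute and a tool call to move; the robot and the scene stay as the last step left them, time stands still between calls to the robot, and variables do not carry over. Pictures are saved under pics/ and viewed, at most 10 in all, crops included, and the job is handed in when it is done.

Besides the shell and the picture viewer there is one more tool, called after "Call:" as name([rows], argument=value, ...), one row to a line, values as JSON. step_arm: Moves the arm, as the interface text tells. Shift numbers are shares of 0.03 m and turn numbers shares of 4 degrees, none past 1 either way. Its arguments: {"type":"object","properties":{"rows":{"type":"array","items":{"type":"array","items":{"type":"number","minimum":-1,"maximum":1}}},"newtons":{"type":"number"}},"required":["rows"]}

```bash
mkdir -p pics
python3 - <<'E'
from plant import bot, eyes
import cv2,pickle
d={}
for n in("side","top"):
    s=eyes.snapshot(n);d[n]=s;cv2.imwrite(f"pics/{n}0.png",s["pixels"]);print(n,s["camera_matrix"].tolist(),s["position"],s["orientation"].tolist())
pickle.dump(d,open("s0.pkl","wb"))
s=bot.read_state();print(s["t"],s["eef_pos"],s["ee_rot"],s["gripper_width"],bot.hold_point_z)
E
```

```text
side [[475.32222530977174, 0.0, 317.19875355278606], [0.0, 475.32222530977174, 234.82954557160835], [0.0, 0.0, 1.0]] [1.10557933 0.47257134 0.68356509] [[-0.6334373496573097, 0.48225035800887744, -0.605137766346997], [0.7735019876481993, 0.4161092321407051, -0.47806671295077396], [0.02125556782135235, -0.7709005766813141, -0.6366007396390689]]
top [[613.7836140689311, 0.0, 319.7205841480965], [0.0, 613.7836140689311, 237.8845153485229], [0.0, 0.0, 1.0]] [0.5290587  0.06801396 1.02453124] [[0.028999527666061207, -0.9991913623065745, 0.027850473731647063], [-0.9994344904270624, -0.029458518087649637, -0.016214038882329414], [0.017021361283499795, -0.02736452455299431, -0.9994805931362776]]
0.1 [ 0.28240274 -0.58499281  0.23050198] [[ 9.00531389e-01  4.34790409e-01 -7.20161831e-04]
 [ 4.34790993e-01 -9.00530516e-01  1.25806851e-03]
 [-1.01531581e-04 -1.44605006e-03 -9.99998949e-01]] 0.0853196264470324 0.0187
```

View pics/side0.png

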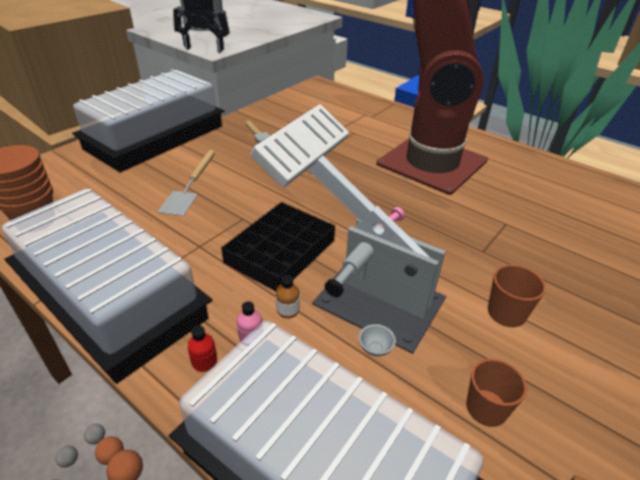

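View pics/top0.png

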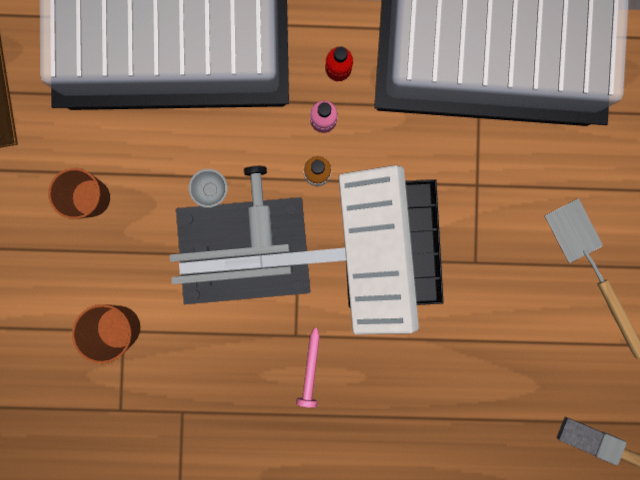

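The top view shows the pin head at (255,170), the sleeve from (260,208) to (261,250), and the lamp top centred near (378,250). There are three bottles: amber with a black cap at (318,170), pink at (324,115) and red at (340,63). Amber fits the description. There are two pins: the steel one in the sleeve, and a pink one lying loose at (310,370), which is the look-alike. I'll confirm with one enlarged crop.

Run:
```python
import pickle,cv2,numpy as np
d=pickle.load(open("s0.pkl","rb"))
a=d["top"]["pixels"][150:310,165:345];b=d["side"]["pixels"][200:360,260:460]
a=cv2.resize(a,None,fx=2.1,fy=2.1*1.5 if 0 else 2.1);
a=cv2.resize(d["top"]["pixels"][155:305,170:340],(396,350),interpolation=2)
b=cv2.resize(d["side"]["pixels"][200:350,265:435],(396,350),interpolation=2)
cv2.imwrite("pics/crop.png",np.hstack([a,b]))
```

```text
(no output)
```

View pics/crop.png

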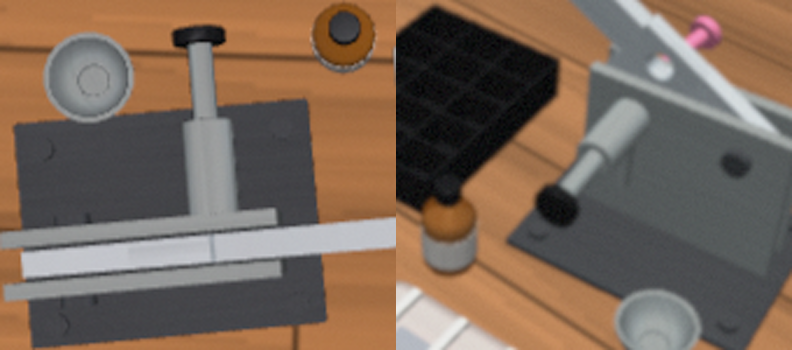

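```bash
cat > h.py <<'E'
import pickle,numpy as np
d=pickle.load(open("s0.pkl","rb"))
def ray(c,u,v):
    s=d[c];r=s["orientation"]@np.linalg.solve(s["camera_matrix"],[u,v,1.]);return np.array(s["position"]),r
def atz(c,u,v,z):
    p,r=ray(c,u,v);return p+r*(z-p[2])/r[2]
def tri(a,b):
    A=[];B=[]
    for c,u,v in(a,b):
        p,r=ray(c,u,v);r/=np.linalg.norm(r);P=np.eye(3)-np.outer(r,r);A.append(P);B.append(P@p)
    return np.linalg.lstsq(np.vstack(A),np.hstack(B),rcond=None)[0]
def proj(c,X):
    s=d[c];q=s["camera_matrix"]@(s["orientation"].T@(np.array(X)-s["position"]));return q[:2]/q[2]
E
python3 - <<'E'
from h import *
np.set_printoptions(precision=4,suppress=True)
f=lambda x,y:(170+x/2.33,155+y/2.33)
g=lambda x,y:(265+(x-396)/2.33,200+y/2.33)
print("head outer",atz("top",*f(199,29),.115),"tri",tri(("top",*f(199,30)),("side",*g(557,207))))
m=atz("top",*f(207.5,121),.115+.012);r=atz("top",*f(213.5,213),.115+.012);print("mouth",m,"root",r,"ax",(m-r)/np.linalg.norm(m-r))
print("cheek+ ends",atz("top",171,256,.145),atz("top",289,247,.145)); print("cheek- ends",atz("top",172,281,.145),atz("top",290,271,.145))
for p in [(15,125),(305,99),(327,319),(35,347)]:print("base",atz("top",*f(*p),.01))
print("amber cap",atz("top",*f(344,27),.085))
print("bowl",atz("top",*f(89,77),.03))
L=[tri(("top",*a),("side",*b)) for a,b in [((340,175),(348,132)),((402,167),(320,106)),((417,331),(254,151)),((355,332),(287,183))]]
print(np.array(L))
E
```

```text
head outer [0.6562 0.1517 0.115 ] tri [0.6548 0.1532 0.1132]
mouth [0.5967 0.1435 0.127 ] root [0.5391 0.1379 0.127 ] ax [0.9953 0.0965 0.    ]
cheek+ ends [0.5215 0.2651 0.145 ] [0.5392 0.0973 0.145 ]
cheek- ends [0.4859 0.2624 0.145 ] [0.5049 0.0949 0.145 ]
base [0.5986 0.2892 0.01  ]
base [0.6233 0.0847 0.01  ]
base [0.4678 0.0644 0.01  ]
base [0.4423 0.2696 0.01  ]
amber cap [0.6647 0.0591 0.085 ]
bowl [0.6322 0.2348 0.03  ]
[[ 0.5955  0.0716  0.3564]
 [ 0.5977  0.0127  0.385 ]
 [ 0.4725 -0.1231  0.1909]
 [ 0.462  -0.0432  0.145 ]]
```

Run:
```python
from h import *
np.set_printoptions(precision=4,suppress=True)
L=np.array([tri(("top",*a),("side",*b)) for a,b in [((340,175),(287,183)),((402,167),(254,151)),((417,331),(320,106)),((355,332),(348,132))]])
print(L,L.mean(0))
y=.11;O=np.array([.5145,.1335,0]);X=np.array([np.cos(y),np.sin(y),0]);Y=np.array([-np.sin(y),np.cos(y),0]);Z=np.array([0,0,1.])
print((L-O)@np.array([X,Y,Z]).T)
for n,p in dict(mouth=(.081,0,.115),cp1=(.021,-.085,.145),cp2=(.021,.085,.145),cm1=(-.021,-.085,.145),head=(.143,0,.115)).items():
    P=O+np.array(p)@np.array([X,Y,Z]);print(n,P,proj("top",P),proj("side",P))
```

```text
[[ 0.6303  0.0322  0.2573]
 [ 0.6358 -0.0382  0.2924]
 [ 0.4406 -0.0591  0.2982]
 [ 0.4351  0.0092  0.2649]] [ 0.5354 -0.014   0.2782]
[[ 0.1039 -0.1134  0.2573]
 [ 0.1017 -0.184   0.2924]
 [-0.0946 -0.1833  0.2982]
 [-0.0926 -0.1148  0.2649]]
mouth [0.595  0.1424 0.115 ] [260.4096 208.7363] [349.2787 266.1987]
cp1 [0.5447 0.0513 0.145 ] [321.2333 244.1124] [326.877  218.3754]
cp2 [0.526  0.2203 0.145 ] [202.604  253.7076] [410.9104 252.7657]
cm1 [0.503  0.0467 0.145 ] [323.6084 273.3519] [338.5202 207.3677]
head [0.6566 0.1492 0.115 ] [257.1362 167.1798] [330.5637 287.4417]
```

Call:
step_arm([
  [0, 0, 0.97, 0, 0, -1, 1],
  [0, 0, 0.97, 0, 0, -1, 1],
  [0, 0, 0.97, 0, 0, -1, 1],
  [0, 0, 0.97, 0, 0, -1, 1],
  [0, 0, 0.97, 0, 0, -1, 1],
], newtons=60)

```text
t: 0.52
eef_pos: [0.2824, -0.585, 0.3824]
ee_rot: [[0.994, 0.108, -0.0], [0.108, -0.994, 0.001], [-0.0, -0.001, -1.0]]
ft_force: [0.2, -0.4, -0.0]
gripper_width: 0.0254
finger_force: 0.0
```

Call:
step_arm([
  [0, 0, 0, 0.6, -1, 0, 1],
  [0, 0, 0, 0.6, -1, 0, 1],
  [0, 0, 0, 0.6, -1, 0, 1],
  [0, 0, 0, 0.6, -1, 0, 1],
  [0, 0, 0, 0.6, -1, 0, 1],
])

```text
t: 0.93
eef_pos: [0.3557, -0.4246, 0.3809]
ee_rot: [[0.994, 0.111, -0.001], [0.111, -0.994, 0.0], [-0.0, -0.0, -1.0]]
ft_force: [0.7, -0.1, 0.9]
gripper_width: 0.0001
finger_force: 0.0
```

Call:
step_arm([
  [0, 0, 0, 0.6, -1, 0, 1],
  [0, 0, 0, 0.6, -1, 0, 1],
  [0, 0, 0, 0.6, -1, 0, 1],
  [0, 0, 0, 0.6, -1, 0, 1],
  [0, 0, 0, 0.6, -1, 0, 1],
])

```text
t: 1.35
eef_pos: [0.4284, -0.2654, 0.3811]
ee_rot: [[0.994, 0.111, -0.0], [0.111, -0.994, 0.0], [-0.0, -0.0, -1.0]]
ft_force: [0.5, -0.2, 0.7]
gripper_width: -0.0001
finger_force: 0.0
```

Call:
step_arm([
  [0, 0, 0, 0.6, -1, 0, 1],
  [0, 0, 0, 0.6, -1, 0, 1],
  [0, 0, 0, 0.6, -1, 0, 1],
  [0, 0, 0, 0.6, -1, 0, 1],
  [0, 0, 0, 0.6, -1, 0, 1],
])

```text
t: 1.77
eef_pos: [0.5012, -0.1065, 0.3812]
ee_rot: [[0.994, 0.111, -0.0], [0.111, -0.994, -0.0], [-0.0, 0.0, -1.0]]
ft_force: [1.3, 0.0, -0.5]
gripper_width: 0.0002
finger_force: 0.0
```

Call:
step_arm([
  [0, 0, 0, 0.65, -0.95, 0, 1],
  [0, 0, 0, 0.65, -0.95, 0, 1],
  [0, 0, 0, 0, 0, 0.8, 1],
  [0, 0, 0, 0, 0, 0.8, 1],
  [0, 0, 0, 0, 0, 0.4, 1],
])

```text
t: 2.18
eef_pos: [0.5326, -0.0466, 0.3183]
ee_rot: [[0.994, 0.112, -0.004], [0.112, -0.994, 0.0], [-0.003, -0.001, -1.0]]
ft_force: [-0.6, -0.7, -0.5]
gripper_width: 0.0002
finger_force: 0.0
```

Call:
step_arm([
  [0, 0, 0, 0, 0, 0.4, 1],
  [0, 0, 0, 0, 0, 0.4, 1],
  [0, 0, 0, 0, 0, 0.4, 1],
  [0, 0, 0, 0, 0, 0.4, 1],
  [0, 0, 0, 0, 0, 0.4, 1],
])

```text
t: 2.6
eef_pos: [0.5359, -0.0647, 0.2664]
ee_rot: [[0.995, 0.095, 0.01], [0.095, -0.995, -0.022], [0.008, 0.023, -1.0]]
ft_force: [-2.1, -63.1, 35.0]
gripper_width: 0.0006
finger_force: 35.6
```

Call:
step_arm([
  [0, 0, 0, 0, 0, 0.4, 1],
  [0, 0, 0, 0, 0, 0.4, 1],
  [0, 0, 0, 0, 0, 0.4, 1],
  [0, 0, 0, 0, 0, 0.4, 1],
  [0, 0, 0, 0, 0, 0.4, 1],
])

```text
t: 3.02
eef_pos: [0.5353, -0.056, 0.2039]
ee_rot: [[0.995, 0.099, 0.007], [0.099, -0.995, -0.006], [0.006, 0.006, -1.0]]
ft_force: [0.7, 1.9, 3.0]
gripper_width: 0.0003
finger_force: 1.4
```

Run:
```python
from plant import bot, eyes
import cv2,numpy as np
a=eyes.snapshot("side")["pixels"][60:360,150:470];b=eyes.snapshot("top")["pixels"][100:400,150:470]
cv2.imwrite("pics/c1.png",cv2.resize(np.hstack([a,b]),(800,375)))
s=bot.read_state();print(s["t"],s["eef_pos"],s["ft_force"])
```

```text
3.1167 [ 0.53277864 -0.0484376   0.20041746] [-0.5771245   1.86993895 -0.37126116]
```

View pics/c1.png

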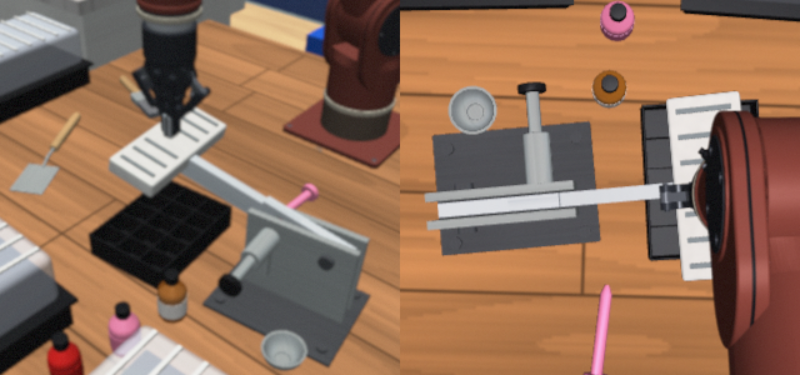

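The lamp is now partly lowered, with the fingertip on its near edge (side panel about (170,125)). I'll shift outward onto the housing and go on pressing gently.

Call:
step_arm([
  [0, 0, 0, 0, 0, -0.8, 1],
  [0, 0, 0, 0, 1, 0, 1],
  [0, 0, 0, 0, 0.2, 0.3, 1],
  [0, 0, 0, 0, 0, 0.3, 1],
  [0, 0, 0, 0, 0, 0.3, 1],
])

```text
t: 3.53
eef_pos: [0.5375, -0.082, 0.1978]
ee_rot: [[0.994, 0.112, 0.0], [0.112, -0.994, 0.001], [0.0, -0.001, -1.0]]
ft_force: [0.7, -0.4, 3.0]
gripper_width: 0.0001
finger_force: 1.2
```

Call:
step_arm([
  [0, 0, 0, 0, 0, 0.25, 1],
  [0, 0, 0, 0, 0, 0.25, 1],
  [0, 0, 0, 0, 0, 0.25, 1],
  [0, 0, 0, 0, 0, 0.25, 1],
])

```text
t: 3.87
eef_pos: [0.5374, -0.0823, 0.1676]
ee_rot: [[0.994, 0.112, -0.0], [0.112, -0.994, 0.0], [-0.0, -0.0, -1.0]]
ft_force: [0.7, -0.7, 3.5]
gripper_width: 0.0002
finger_force: 1.1
```

Force is a steady 3 N, so the hinge is moving. About 27 mm remain to the stop.

Call:
step_arm([
  [0, 0, 0, 0, 0, 0.25, 1],
  [0, 0, 0, 0, 0, 0.25, 1],
  [0, 0, 0, 0, 0, 0.15, 1],
  [0, 0, 0, 0, 0, 0.1, 1],
])

```text
t: 4.2
eef_pos: [0.5371, -0.0829, 0.1449]
ee_rot: [[0.994, 0.111, -0.001], [0.111, -0.994, 0.0], [-0.001, -0.0, -1.0]]
ft_force: [-0.2, -0.1, 0.7]
gripper_width: -0.0001
finger_force: 0.9
```

Call:
step_arm([
  [0, 0, 0, 0, 0, 0.08, 1],
  [0, 0, 0, 0, 0, 0.08, 1],
])

```text
t: 4.37
eef_pos: [0.5373, -0.0829, 0.1409]
ee_rot: [[0.994, 0.111, -0.0], [0.111, -0.994, 0.0], [-0.0, -0.0, -1.0]]
ft_force: [-0.6, -0.7, 2.1]
gripper_width: -0.0005
finger_force: 0.9
```

Call:
step_arm([
  [0, 0, 0, 0, 0, 0.07, 1],
  [0, 0, 0, 0, 0, 0.07, 1],
])

```text
t: 4.53
eef_pos: [0.5375, -0.083, 0.1398]
ee_rot: [[0.994, 0.111, 0.0], [0.111, -0.994, -0.001], [0.0, 0.001, -1.0]]
ft_force: [-20.6, 1.5, 48.1]
gripper_width: -0.0002
finger_force: 24.4
```

The arm is on its stop: contact height 0.140 and a stiff force rise. I'll back off and go beyond the pin head.

Call:
step_arm([
  [0, 0, 0, 0, 0, -0.5, 1],
  [0, 0, 0, 0, 0, -1, 1],
  [0, 0, 0, 0, 0, -1, 1],
  [0, 0, 0, 0, 0, -1, 1],
  [0, 0, 0, 0.8, -0.9, 0, 1],
])

```text
t: 4.95
eef_pos: [0.559, -0.0596, 0.2484]
ee_rot: [[0.995, 0.102, 0.007], [0.102, -0.995, -0.004], [0.007, 0.005, -1.0]]
ft_force: [2.3, -1.3, 0.3]
gripper_width: 0.0
finger_force: 0.0
```

Call:
step_arm([
  [0, 0, 0, 0.8, -0.9, 0, 1],
  [0, 0, 0, 0.8, -0.9, 0, 1],
  [0, 0, 0, 0.8, -0.9, 0, 1],
  [0, 0, 0, 0.8, -0.9, 0, 1],
  [0, 0, 0, 0.8, -0.9, 0, 1],
])

```text
t: 5.37
eef_pos: [0.6633, 0.0957, 0.2417]
ee_rot: [[0.994, 0.111, -0.0], [0.111, -0.994, 0.0], [-0.0, -0.0, -1.0]]
ft_force: [0.5, -0.7, 0.4]
gripper_width: 0.0
finger_force: 0.0
```

Call:
step_arm([
  [0, 0, 0, 0.8, -0.9, 0, 1],
  [0, 0, 0, 0.8, -0.9, 0, 1],
  [0, 0, 0, 0, 0, 0, 1],
])

```text
t: 5.62
eef_pos: [0.7047, 0.1613, 0.2394]
ee_rot: [[0.993, 0.118, -0.003], [0.118, -0.993, 0.005], [-0.002, -0.005, -1.0]]
ft_force: [-0.8, 0.2, -0.4]
gripper_width: -0.0001
finger_force: 0.0
```

Run:
```python
from plant import bot, eyes
import cv2,numpy as np
a=eyes.snapshot("side")["pixels"][140:360,220:455];b=eyes.snapshot("wrist")["pixels"]
cv2.imwrite("pics/c2.png",np.hstack([cv2.resize(a,(400,375)),cv2.resize(b,(400,375))]))
```

```text
(no output)
```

View pics/c2.png

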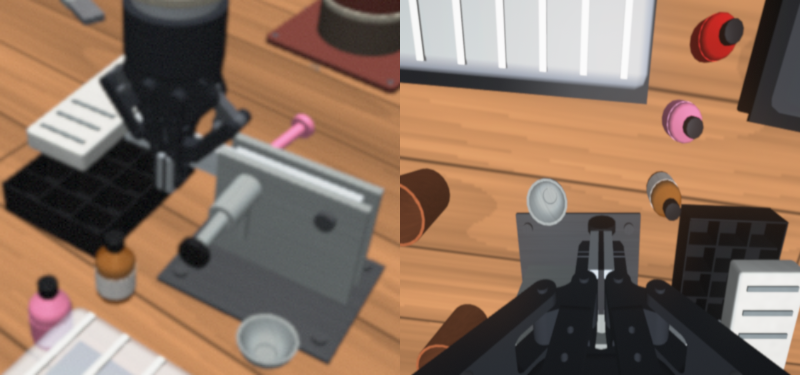

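The lamp arm is level in the fork, the pin head is at (195,250) in the left panel, and the bottle is standing. I'll descend behind the head.

Call:
step_arm([
  [0, 0, 0, -0.2, 0.25, 0, 1],
  [0, 0, 0, 0, 0, 0.9, 1],
  [0, 0, 0, 0, 0, 0.9, 1],
  [0, 0, 0, 0, 0, 0.9, 1],
  [0, 0, 0, 0, 0, 0.9, 1],
])

```text
t: 6.13
eef_pos: [0.6988, 0.1417, 0.1338]
ee_rot: [[0.994, 0.108, 0.001], [0.108, -0.994, -0.001], [0.001, 0.001, -1.0]]
ft_force: [0.2, -0.4, -0.6]
gripper_width: -0.0002
finger_force: 0.0
```

Call:
step_arm([
  [0, 0, 0, 0, 0, 0.7, 1],
  [0, 0, 0, 0, 0, 0.1, 1],
  [0, 0, 0, 0, 0, 0, 1],
])

```text
t: 6.38
eef_pos: [0.6982, 0.1424, 0.1092]
ee_rot: [[0.994, 0.109, -0.002], [0.109, -0.994, -0.001], [-0.002, 0.001, -1.0]]
ft_force: [-0.0, 0.6, 0.1]
gripper_width: 0.0001
finger_force: 0.0
```

Run:
```python
from plant import bot, eyes
import cv2,numpy as np
a=eyes.snapshot("side")["pixels"][190:350,265:435]
cv2.imwrite("pics/c3.png",cv2.resize(a,(595,560)))
s=bot.read_state();print(s["eef_pos"],s["ft_force"])
```

```text
[0.69923857 0.14321295 0.11105012] [0.59725172 0.34771184 1.79329893]
```

View pics/c3.png

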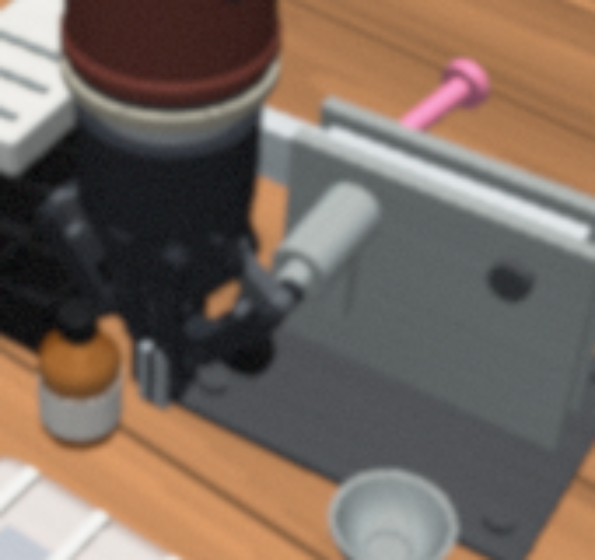

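Fingertip is behind the head but 13 mm low in y (tip at (150,370), head at (250,350)). I'll correct sideways, then push along -tool x.

Call:
step_arm([
  [0, 0, 0, 0, -0.42, 0.1, 1],
  [0, 0, 0, 0, 0, 0, 1],
  [0, 0, 0, -0.4, 0, 0, 1],
  [0, 0, 0, -0.3, 0, 0, 1],
])

```text
t: 6.77
eef_pos: [0.6768, 0.1565, 0.108]
ee_rot: [[0.994, 0.112, 0.001], [0.112, -0.994, 0.001], [0.002, -0.001, -1.0]]
ft_force: [0.3, -0.6, 0.1]
gripper_width: 0.0001
finger_force: 0.0
```

Call:
step_arm([
  [0, 0, 0, -0.2, 0, 0, 1],
  [0, 0, 0, -0.2, 0, 0, 1],
  [0, 0, 0, -0.2, 0, 0, 1],
  [0, 0, 0, -0.2, 0, 0, 1],
])

```text
t: 7.1
eef_pos: [0.6531, 0.1526, 0.1075]
ee_rot: [[0.994, 0.111, 0.001], [0.111, -0.994, 0.0], [0.001, -0.0, -1.0]]
ft_force: [1.7, 0.2, 1.3]
gripper_width: 0.0002
finger_force: 0.5
```

Call:
step_arm([
  [0, 0, 0, -0.2, 0, 0, 1],
  [0, 0, 0, -0.2, 0, 0, 1],
  [0, 0, 0, -0.2, 0, 0, 1],
])

```text
t: 7.35
eef_pos: [0.6346, 0.1503, 0.1068]
ee_rot: [[0.994, 0.111, 0.0], [0.111, -0.994, 0.0], [0.0, -0.0, -1.0]]
ft_force: [1.1, -0.3, 0.6]
gripper_width: 0.0001
finger_force: 0.5
```

Call:
step_arm([
  [0, 0, 0, -0.15, 0, 0, 1],
  [0, 0, 0, -0.15, 0, 0, 1],
])

```text
t: 7.52
eef_pos: [0.6257, 0.1493, 0.1068]
ee_rot: [[0.994, 0.111, -0.0], [0.111, -0.994, -0.0], [-0.0, 0.0, -1.0]]
ft_force: [1.2, -0.1, 0.2]
gripper_width: -0.0001
finger_force: 0.5
```

Call:
step_arm([
  [0, 0, 0, -0.12, 0, 0, 1],
  [0, 0, 0, -0.12, 0, 0, 1],
])

```text
t: 7.68
eef_pos: [0.6195, 0.1486, 0.107]
ee_rot: [[0.994, 0.111, 0.002], [0.111, -0.994, 0.0], [0.002, -0.0, -1.0]]
ft_force: [22.8, 2.9, -10.1]
gripper_width: -0.0
finger_force: 11.3
```

Call:
step_arm([
  [0, 0, 0, -0.08, 0, 0, 1],
  [0, 0, 0, -0.06, 0, 0, 1],
])

```text
t: 7.85
eef_pos: [0.6196, 0.1486, 0.1076]
ee_rot: [[0.994, 0.11, 0.011], [0.11, -0.994, 0.003], [0.011, -0.002, -1.0]]
ft_force: [29.6, 5.5, -17.1]
gripper_width: 0.0002
finger_force: 14.9
```

Call:
step_arm([
  [0, 0, 0, 0.4, 0, 0, 1],
  [0, 0, 0, 0.8, 0, 0, 1],
  [0, 0, 0, 0.8, 0, 0, 1],
  [0, 0, 0, 0, 0, -1, 1],
  [0, 0, 0, 0, 0, -1, 1],
])

```text
t: 8.27
eef_pos: [0.6736, 0.1542, 0.164]
ee_rot: [[0.994, 0.111, -0.006], [0.111, -0.994, -0.001], [-0.006, -0.0, -1.0]]
ft_force: [-0.5, 0.1, 0.4]
gripper_width: -0.0001
finger_force: 0.0
```

Call:
step_arm([
  [0, 0, 0, 0, 0, -1, 1],
  [0, 0, 0, 0, 0, -1, 1],
  [0, 0, 0, 0, 0, -1, 1],
  [0, 0, 0, 0, 0, -1, 1],
  [0, 0, 0, 0, 0, 0, 1],
])

```text
t: 8.68
eef_pos: [0.676, 0.1558, 0.2939]
ee_rot: [[0.994, 0.111, 0.008], [0.111, -0.994, 0.002], [0.008, -0.002, -1.0]]
ft_force: [-0.1, 0.2, 1.2]
gripper_width: -0.0002
finger_force: 0.0
```

Run:
```python
from plant import bot, eyes
import cv2,numpy as np
a=eyes.snapshot("side")["pixels"][150:350,225:435];b=eyes.snapshot("wrist")["pixels"]
cv2.imwrite("pics/c4.png",np.hstack([cv2.resize(a,(473,450)),cv2.resize(b[240:],(320,450))]))
s=bot.read_state();print(s["t"],s["eef_pos"],s["ft_force"])
```

```text
8.7833 [0.67477995 0.1551878  0.2881771 ] [ 0.14525079 -0.59322403 -0.38252535]
```

View pics/c4.png

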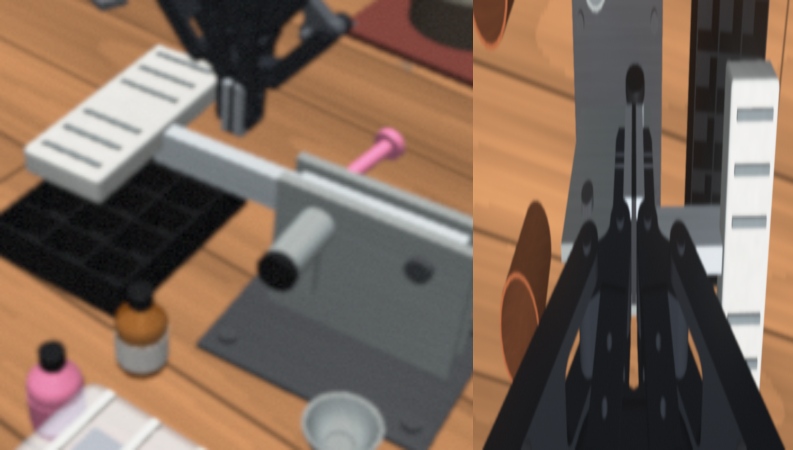

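The head sits at the sleeve (280,270), the lamp is down and the bottle stands. One closer look will check for a residual gap.

Run:
```python
from plant import bot, eyes
import cv2,numpy as np
a=eyes.snapshot("side")["pixels"][230:290,330:390]
t=eyes.snapshot("top")["pixels"][170:300,225:355]
cv2.imwrite("pics/c5.png",np.hstack([cv2.resize(a,(400,400),interpolation=2),cv2.resize(t,(400,400),interpolation=2)]))
from h import *
y=.11
for o in (.010,.014,.018):print(o,proj("side",np.array([.595,.1424,.115])+o*np.array([np.cos(y),np.sin(y),0])))
```

```text
0.01 [346.39229221 269.48213385]
0.014 [345.22190736 270.81063672]
0.018 [344.04402783 272.14764679]
```

View pics/c5.png

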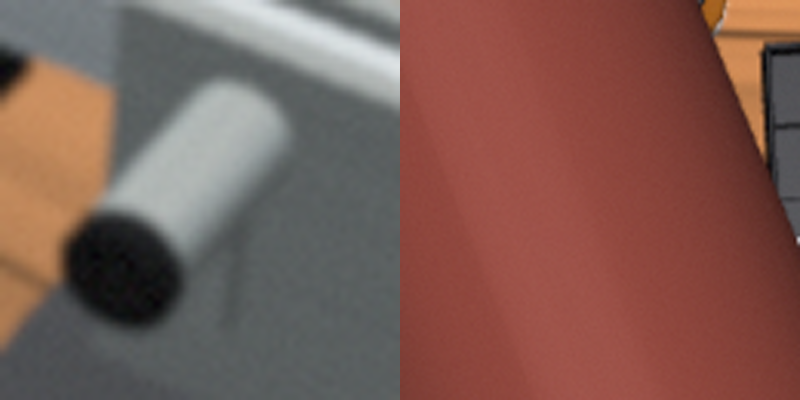

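The head face is at about (348,271) and its rim meets the sleeve with no notch, so the pin is home. The robot touches nothing.

```bash
python3 -c "
from plant import bot
print(bot.hand_in())"
```

```text
the job is handed in; nothing more can be done
None
```

I pushed the lamp down onto its stop and slid the pin in until it stopped hard, with no gap visible between its head and the sleeve. The amber bottle was still standing and the gripper was clear when I handed the job in at about 9 s. The hand-in gave no verdict. My first press caught the lamp's edge, with about 63 N sideways at the wrist (limit 120 N).

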